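Lock a spring latch in its checking cradle and hold it drawn to the stroke pointer

TASK

Lower the loose spring latch fully down into the pocket of the checking cradle with its pull handle over the scale end, let go, and swing the cradle's hold-down lever over it until it is fully shut. Then pull the latch's handle out against its spring until the middle of the handle is level with the pointer on the scale, and finish while still holding it there: do not let go. Leave the pointer's setting, the coil spring, the ball bearing and the spray can as they are.

Things in the scene. Friction and masses are not known exactly. Their poses are not given: they have to be found in the camera images.
- cradle: checking cradle fixed to the bench: grey steel base plate 235 x 110 x 12 mm lying flat. Origin on the bench under the pocket's centre, x along the plate, z up. On -x is the scale end (plate ends 144 mm from the origin), on +x the lever's pivot post (72 mm from the origin, 22 mm diameter; plate ends at 91 mm).
- pocket (a point): centre of the pocket's floor (12 mm above the bench), axes as the cradle. Pocket 63 (x) by 47 mm (y): 1.5 mm play round the latch. Walls stand 12 mm above the floor, with lead-in lips sloping outward up to 17 mm. The two ends are closed; the long sides have only lugs 10 mm long at the corners, so the middle 43 mm of each is open for a finger.
- latch: loose spring latch: bright metal housing 60 (x) x 44 (y) x 56 (z) mm standing upright, about 0.5 kg; origin at the centre of its underside. A 16 mm round bolt nose sticks out 22 mm on +x, a 12 mm rod on -x carries the handle, both 30 mm above the underside. In place its origin and axes coincide with point pocket: handle toward the scale end. The vice behind it is 150 mm tall (its board 205).
- latch_handle (a point): on the latch's handle: a dark upright slab 14 mm thick (x), 34 mm wide (y), 15 to 70 mm above the latch's underside, its middle 82 mm from the latch's origin on -x at rest (45 mm free between slab and housing). The point is in the middle of thickness and width, 10 mm below the slab's top. Lines down its narrow sides mark the middle of its thickness.
- latch_pull (a joint): how far the handle is pulled out of the latch, m: 0 at rest, 0.042 at its stop. A spring draws it back: about 2 N at rest, rising 0.18 N per mm (about 8 N at 30 mm).
- lever (a joint): hold-down lever's angle, rad: 0 = shut against its stop, along the cradle's -x from the post over the middle of the pocket, 2 mm above a seated latch; it opens about an upright axis toward the cradle's +y and starts open at 1.4 to 1.85. Stiff (under 2 N at the knob), stays where it is left. Bar 18 mm wide, from 70 to 78 mm above the bench.
- lever_hinge (a point): on the lever's upright hinge axis, at the height of the bar's top (78 mm above the bench)
- lever_knob (a point): middle of the black round knob that stands upright on the lever's free end, 74 mm from the hinge axis: 16 mm diameter, 78 to 108 mm above the bench; the point is 94 mm above the bench
- pointer (a joint): setting of the sliding stroke pointer on the scale, m: the pull of the seated latch's handle at which the handle's middle is level with the pointer (0 to 36 mm possible, set at 16 to 34). It is stiff (8 N); leave it.
- pointer_tip (a point): tip of the pointer blade, beside the handle's path on the cradle's +y side, 23 mm above the bench, 19 mm from the cradle's centre line; axes as the cradle. The pointer and its brass screw stand no higher than 30 mm above the bench.
- spring: bystander: dark coil spring standing on the bench behind the cradle, 33 mm diameter, 66 mm tall; origin at its underside
- bearing: bystander: ball bearing lying flat on the bench near the robot, 72 mm diameter, 17 mm thick; origin at its underside
- can: bystander: spray can standing on the bench to the right, 65 mm diameter, 216 mm tall; origin at its underside

How it is judged (in metres and radians):
On the way, in this order (a step that is already met when the one before it is completed fails the run):
1. the latch stands fully down in the pocket, handle toward the scale end, and the fingers have let it go (horizontal distance between latch and pocket below 0.004 m and z of latch in the frame of pocket below 0.004 m and angle between the x axis of latch and the x axis of cradle, either way round below 0.08 rad and angle between latch's own z axis and vertical below 0.08 rad and x of latch_handle in the frame of pocket below -0.05 m and contact force between the fingers and latch below 0.2 N), for 0.2 s.
2. the lever is fully shut over the seated latch (horizontal distance between latch and pocket below 0.004 m and z of latch in the frame of pocket below 0.004 m and angle between the x axis of latch and the x axis of cradle, either way round below 0.08 rad and angle between latch's own z axis and vertical below 0.08 rad and x of latch_handle in the frame of pocket below -0.05 m and value of joint lever below 0.1 rad), for 0.2 s.
3. the handle is held level with the pointer (all of step 2 and contact force between the fingers and latch above 1 N and x of latch_handle in the frame of pointer_tip between -0.004 and 0.004 m and velocity of joint latch_pull between -0.01 and 0.01 m/s), for 0.5 s.
At the end, for the whole second after the job is handed in: Ends holding: latch in the pocket (4 mm sideways, lifted under 4 mm, turned or tilted under 0.08 rad), lever shut within 0.1 rad, fingers press on the latch with over 1 N, the middle of its handle within 4 mm of the pointer along the scale and still (all of step 3); the arm keeps its last pose, push and grip.
It fails at once if the coil spring is moved by more than 20 mm (distance of spring from where it was at the start of the episode above 0.02 m).
It fails at once if the bearing is moved by more than 20 mm (distance of bearing from where it was at the start of the episode above 0.02 m).
It fails at once if the spray can is moved by more than 20 mm (distance of can from where it was at the start of the episode above 0.02 m).
It fails at once if the pointer's setting is changed by more than 3 mm (distance of pointer_tip from where it was at the start of the episode above 0.003 m).
It also fails if it takes over 72 s, if anything falls off the work surface, if the arm or the gripper's body presses on something with over 40 N, if the wrist force passes 120 N, or if a joint passes its speed limit or range.

ROBOT

A 6-joint arm with a two-finger parallel gripper is mounted at the origin on the work surface; the furniture and walls round the work are solid. World frame = base frame: x ahead of the robot, y to its left, z up, the work surface at z = 0. Lengths are in m, angles in degrees, forces in N, time in s.
With the tool pointing down it reaches from about 0.25 to 0.725 m from the base axis. Payload 9.7 kg.
Tool frame: the origin (TCP) lies between the finger pads; the fingertips stand 25 mm ahead of it and the grasp point (between the pads) lies 6 mm ahead of it; z points along the fingers, y is the line along which they close (so a half turn about z gives the same grasp; the last joint's range is limited). The gripper opens to 85 mm and grips with 20 to 120 N. Pads are 22 mm wide; open, the fingers measure 114 mm over their backs; the gripper's body (76 mm by 85 mm) begins 54 mm behind the grasp point. The pads swing forward as they close: fully open they stand 13 mm farther back than shut.
Start: joints at [-73.224, 4.979, 10.078, 95.1, 0, 90], TCP at [0.159, -0.527, 0.235] pointing down, gripper open.
Joint ranges: [-179.16, 179.16], [-48.56, 103.87], [-65.8, 70.77], [-126.05, 130.52], [-82.76, 87.17], [-180, 180]. Speed limits (degrees/s): [127.2, 127.2, 147.25, 180, 180, 180].

INTERFACE

Orientations are given as [roll, pitch, yaw] about the fixed x, y, z axes, in that order (R = Rz(yaw) Ry(pitch) Rx(roll)).
In Python, from workcell import bot gives the robot as it stands. The module is installed in compiled form; this text tells all that it offers.
- The arm moves only by the shell command python3 -m pendant 'ROWS' [FORCE]. ROWS is rows parted by semicolons, their numbers by spaces, 1 to 5 of them, each of 5 numbers: dx, dy, dz in m, then a turn about the tool's z in degrees, then the finger opening in m; each row is the pose to reach, as a shift and turn from the pose commanded when the command began, along the tool's axes at that moment; what a row does not reach only later rows make up. A row lasts 1/12 s, in which the tool goes at most 0.0417 m and 7.16 degrees, less where a joint would pass 70% of its speed; a pose out of reach is approached as far as the arm can. The fingers move at their own pace and stop on an object; FORCE is the grip in N (left out, the last holds). Time passes only in rows, so rows that do not move let the fingers close. It prints the time, the measured TCP pose, the force, the opening and the grip force at its end.
- bot.get_obs(): the state, without advancing time (a new reading comes with each control period).
- bot.camera(name): name is "scene" or "top" or "wrist"; returns the picture (400x640x3 uint8, blue, green, red); there is no depth.
- bot.camera_info(name): a dict with "mtx" (3x3 intrinsics, pixels), "extrinsics" (4x4, takes a point from camera to world coordinates). Camera axes: x right, y down, z forward; pixel columns grow to the right and rows downward; lengths in m; the calibration is good to about 2 mm. A picture is of the moment at which its call begins: read the wrist's pose just before it. camera_info takes no time and is no camera call; for the wrist camera it gives the pose at the moment of the call.
- bot.job_done(): hands the job in; it is judged then, once.
The state is a dict: "time": time; "q": joint angles; "qd": joint speeds; "joint_efforts": joint torques, N m; "ee_pos": TCP position; "tcp_rot": TCP orientation; "wrist_force": force on the tool from outside, world axes, zero at the start; "torque": the same for the moment, N m; "opening": finger opening in m; "grasp_force": force on a finger pad.
Only numpy, scipy, OpenCV 4.12 (cv2) and the standard library are available. Lean on these libraries where they do the work, as an engineer would, in place of code of your own. Each camera call takes 0.05 s, during which the arm holds its last target. There are 200 camera calls.

## Working session

There is one attempt and no reset: what is moved stays moved. The work goes in short steps, Python scripts to look and compute and a shell command to move; the robot and the scene stay as the last step left them, time stands still between calls to the robot, and variables do not carry over. Pictures are saved under pics/ and viewed, at most 10 in all, crops included, and the job is handed in when it is done.

```bash
mkdir -p pics
python3 - <<'E'
from workcell import bot
import cv2,numpy as np
np.set_printoptions(precision=4,suppress=True)
print(bot.get_obs())
for n in("scene","top"):
    cv2.imwrite(f"pics/{n}0.png",bot.camera(n)); i=bot.camera_info(n); print(n,i["mtx"],i["extrinsics"])
E
```

```text
{'time': 0.0, 'q': array([-73.2252,   5.0099,  10.0334,  95.0986,  -0.0007,  90.0012]), 'qd': array([-0.0181, -0.0788, -0.0355, -0.0672, -0.0391,  0.0186]), 'joint_efforts': array([  0.0014, -52.0385,  46.4806,   0.0162,  -0.0001,  -0.    ]), 'ee_pos': array([ 0.1587, -0.5264,  0.2345]), 'tcp_rot': array([-179.9248,    0.0007,   16.7736]), 'wrist_force': array([-1.0672, -0.1258, -0.1997]), 'torque': array([-0.0224, -0.0486,  0.0194]), 'grasp_force': 0.0, 'opening': 0.08568294137574686}
scene [[392.9427   0.     314.3555]
 [  0.     392.9427 199.3478]
 [  0.       0.       1.    ]] [[-0.7822 -0.3077  0.5418  0.0361]
 [-0.623   0.4013 -0.6714  0.6768]
 [-0.0108 -0.8627 -0.5056  0.5984]
 [ 0.      0.      0.      1.    ]]
top [[489.1405   0.     323.7593]
 [  0.     489.1405 201.4599]
 [  0.       0.       1.    ]] [[ 0.0173 -0.9919  0.1261  0.4376]
 [-0.9997 -0.015   0.019  -0.0532]
 [-0.0169 -0.1264 -0.9918  1.1568]
 [ 0.      0.      0.      1.    ]]
```

View pics/top0.png

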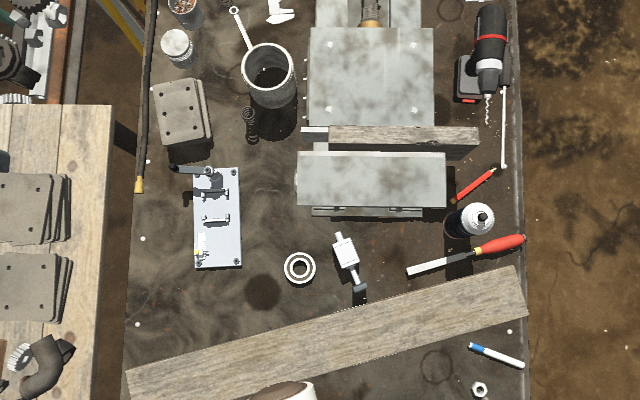

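View pics/scene0.png

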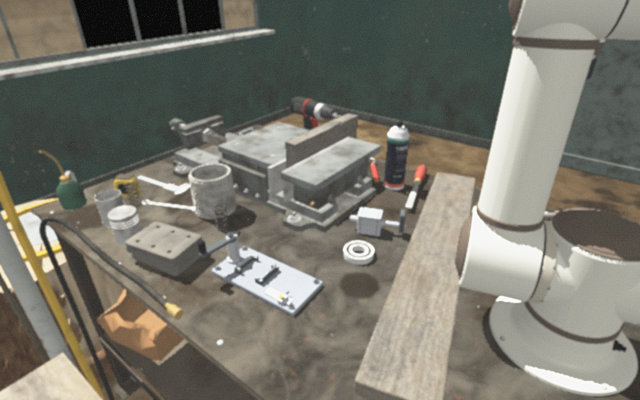

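The top view shows the cradle at px 194–241 × 168–268, with the post and lever at the far end and the scale end nearer the robot. The latch stands at about (346,250) with its handle at (360,288), also toward the robot. The bearing is at (300,268), the can at (475,220) and the spring at (251,125). I'll zoom in next.

Run:
```python
import cv2
t=cv2.imread("pics/top0.png")
cv2.imwrite("pics/c1.png",cv2.resize(t[155:305,180:380],None,fx=4,fy=4,interpolation=cv2.INTER_CUBIC))
```

```text
(no output)
```

View pics/c1.png

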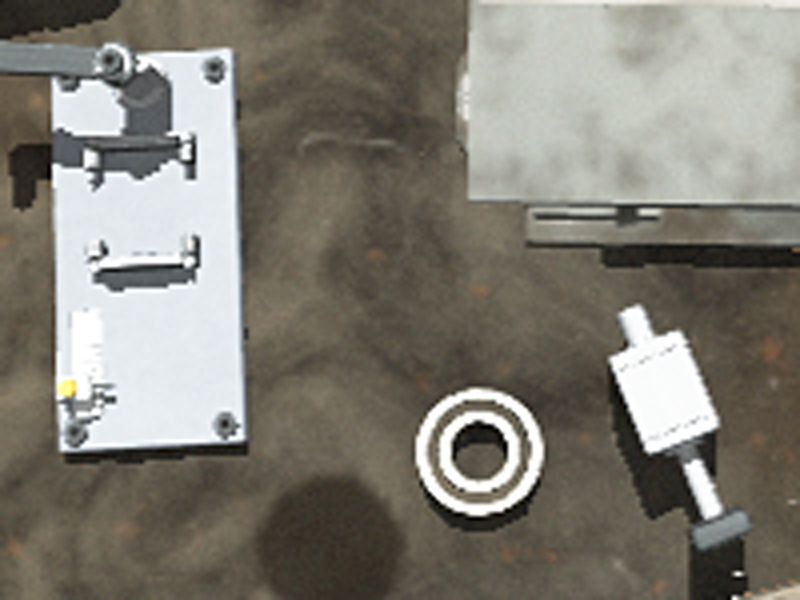

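The crop shows the plate corners at about (52,52), (231,48), (245,441) and (61,452). The housing top corners are at (612,353), (683,333), (719,427) and (648,452), and the handle is at (722,530). The lever points toward image left, and the pointer is at about (110,400).

```bash
cat > h.py <<'E'
from workcell import bot
import cv2,numpy as np
np.set_printoptions(precision=4,suppress=True)
def ray(px,z,info):
    """pixels (n,2) -> world points on plane z"""
    px=np.atleast_2d(np.float64(px)); T=info["extrinsics"]
    d=np.c_[px,np.ones(len(px))]@np.linalg.inv(info["mtx"]).T@T[:3,:3].T; o=T[:3,3]
    return o+d*((z-o[2])/d[:,2])[:,None]
def proj(P,info):
    T=np.linalg.inv(info["extrinsics"]); p=(np.atleast_2d(P)@T[:3,:3].T+T[:3,3])@info["mtx"].T
    return p[:,:2]/p[:,2:]
E
python3 - <<'E'
from h import *
t=cv2.imread("pics/top0.png"); I=bot.camera_info("top")
g=t.min(2)
def comp(roi,lo,k=0):
    x0,y0,x1,y1=roi; m=(g[y0:y1,x0:x1]>lo).astype(np.uint8)
    if k: m=cv2.morphologyEx(m,cv2.MORPH_OPEN,np.ones((k,k)))
    c=max(cv2.findContours(m,0,1)[0],key=cv2.contourArea).reshape(-1,2)+[x0,y0]
    return c
c=comp((188,160,248,275),150); P=ray(c,.012,I)[:,:2]
r=cv2.minAreaRect(np.float32(P*1000)); print("plate",r, cv2.boxPoints(r))
c=comp((325,228,366,280),185,9); P=ray(c,.056,I)[:,:2]
r=cv2.minAreaRect(np.float32(P*1000)); print("housing",r)
k=np.array([[52,52],[231,48],[245,441],[61,452]])/4+[180,155]-.4; print(ray(k,.012,I))
k=np.array([[612,353],[683,333],[719,427],[648,452]])/4+[180,155]-.4; P=ray(k,.056,I);print(P,P.mean(0))
print("handle",ray(np.array([722,526])/4+[180,155]-.4,.07,I),"hinge",ray(np.array([112,60])/4+[180,155]-.4,.08,I),
"bearing",ray(np.array([480,452])/4+[180,155]-.4,.017,I),"ptr",ray(np.array([112,400])/4+[180,155]-.4,.023,I))
E
```

```text
plate ((543.8450317382812, 222.1095428466797), (233.01768493652344, 108.90065002441406), 4.149661064147949) [[423.7015 267.9863]
 [431.5818 159.3712]
 [663.9885 176.2328]
 [656.1083 284.8479]]
housing ((467.6451110839844, -81.57856750488281), (51.26181411743164, 44.74565505981445), 0.9412006735801697)
[[0.66   0.2838 0.012 ]
 [0.6639 0.1766 0.012 ]
 [0.4314 0.1592 0.012 ]
 [0.4232 0.2664 0.012 ]]
[[ 0.4842 -0.0536  0.056 ]
 [ 0.496  -0.0933  0.056 ]
 [ 0.444  -0.1139  0.056 ]
 [ 0.4295 -0.0745  0.056 ]] [ 0.4634 -0.0838  0.056 ]
handle [[ 0.3902 -0.1152  0.07  ]] hinge [[0.6427 0.2297 0.08  ]] bearing [[0.4275 0.0218 0.017 ]] ptr [[0.4537 0.2352 0.023 ]]
```

The cradle checks out: plate centre plus 26.5 mm gives the origin at about (0.570,0.224) with yaw 4.15°. The hinge predicted from that matches the measured one to 1 mm. The latch is at about (0.463,-0.084) with yaw about 21°. I'll move above the latch for a wrist view.

```bash
python3 - <<'E'
from h import *
i=bot.camera_info("wrist"); print(i)
E
python3 -m pendant '0.03 -0.024 0 0 0.085; 0.06 -0.048 0 0 0.085; 0.09 -0.072 0 0 0.085; 0.12 -0.096 0 0 0.085; 0.15 -0.12 0 0 0.085'
python3 -m pendant '0.03 -0.024 0 0 0.085; 0.06 -0.048 0 0 0.085; 0.09 -0.072 0 0 0.085; 0.12 -0.096 0 0 0.085; 0.15 -0.12 0 0 0.085'
python3 -m pendant '0.03 -0.024 0 0 0.085; 0.06 -0.048 0 0 0.085; 0.09 -0.072 0 -4 0.085; 0.115 -0.092 0 -4 0.085; 0.12 -0.096 0 -4 0.085'
```

```text
{'mtx': array([[310.0552,   0.    , 320.3402],
       [  0.    , 310.0552, 200.7069],
       [  0.    ,   0.    ,   1.    ]]), 'extrinsics': array([[ 0.2897, -0.9088, -0.3002,  0.2361],
       [-0.9571, -0.2752, -0.0906, -0.5038],
       [-0.0003,  0.3136, -0.9496,  0.3732],
       [ 0.    ,  0.    ,  0.    ,  1.    ]])}
time: 0.52
ee_pos: [0.2681, -0.3668, 0.2348]
tcp_rot: [-180.0, 0.0, 16.7]
wrist_force: [1.5, 0.2, -0.3]
opening: 0.085
grasp_force: 0.0
time: 0.93
ee_pos: [0.3772, -0.2084, 0.2351]
tcp_rot: [180.0, -0.0, 16.8]
wrist_force: [1.4, -0.4, -0.2]
opening: 0.0849
grasp_force: 0.0
time: 1.35
ee_pos: [0.4656, -0.0802, 0.2344]
tcp_rot: [-179.9, 0.0, 21.0]
wrist_force: [0.8, -0.3, 0.5]
opening: 0.0848
grasp_force: 0.0
```

Run:
```python
from h import *
I=bot.camera_info("top"); print(ray([[372,152],[372,205],[345,130]],.15,I),ray([[372,128],[372,146]],.205,I), bot.get_obs()["q"])
W=bot.camera_info("wrist"); cv2.imwrite("pics/w1.png",bot.camera("wrist"))
# expected latch corners
a=np.radians(21);R=np.array([[np.cos(a),-np.sin(a)],[np.sin(a),np.cos(a)]])
for p,z in (((0,0),.056),((-82,0),.07),((30,22),.056),((-30,22),.056),((30,-22),.056),((-30,-22),.056)):
  print(p,proj(np.r_[R@(np.array(p)/1000)+[.4634,-.0838],z],W))
```

```text
[[ 0.6717 -0.1334  0.15  ]
 [ 0.5597 -0.1339  0.15  ]
 [ 0.7184 -0.0762  0.15  ]] [[ 0.7079 -0.1287  0.205 ]
 [ 0.6711 -0.1289  0.205 ]] [ -9.8071  -5.5777  -0.5212  95.0969   0.0526 149.2018]
(0, 0) [[322.1298 181.9824]]
(-82, 0) [[321.9863 257.7216]]
(30, 22) [[300.7576 153.6271]]
(-30, 22) [[301.7967 208.7107]]
(30, -22) [[343.6666 153.6717]]
(-30, -22) [[342.3069 208.752 ]]
```

View pics/w1.png

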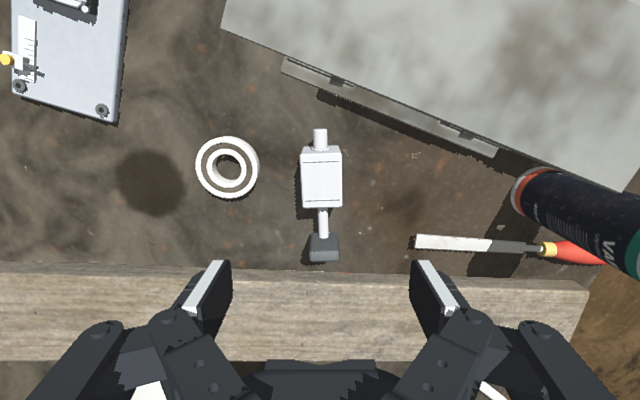

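The view shows the housing top at about x 301–342, y 152–208, and the handle top at about (323,255). Both agree with the prediction to about 1 px (≈1 mm). I'll fit them more precisely.

Run:
```python
from h import *
o=bot.get_obs(); W=bot.camera_info("wrist"); im=bot.camera("wrist"); g=cv2.cvtColor(im,cv2.COLOR_BGR2GRAY)
for v in (165,175,185,195,203): 
    m=np.where(g[v,290:360]>150)[0]+290; print(v,m.min(),m.max()+1)
for v in (213,220,228): 
    m=np.where(g[v,290:360]>150)[0]+290; print(v,m.min() if len(m) else 0,m.max()+1 if len(m) else 0)
for u in (308,335): print(u,g[145:215,u])
print(g[228:268,323]); print(g[256,300:350])
```

```text
165 300 341
175 301 342
185 301 342
195 302 342
203 302 342
213 318 328
220 318 328
228 319 328
308 [ 86 182 211 210 206 204 203 214 252 253 251 249 249 250 251 254 178 242
 251 249 248 248 248 248 248 248 248 248 248 248 248 247 247 246 247 247
 247 247 246 246 246 246 246 246 246 246 246 246 245 246 246 246 247 248
 225 155 240 249 247 249 254 210 103  49  45  47  48  47  47  48]
335 [203 213 213 212 211 209 219 255 253 251 249 249 249 251 254 183 244 251
 250 249 249 249 249 249 249 249 249 249 249 249 249 249 249 249 249 249
 249 249 249 249 249 248 248 248 248 248 248 248 248 249 248 249 251 250
 175 243 251 249 249 254 235 124  94 107 110 111 110 108 107 108]
[248 248 248 248 248 248 248 250 255 222 129  99 100 102 102 103 103 103
 104 103 103 108 128 150 152 149 145 139 136 134 133 118  85  48  46  89
 100 100  99 100]
[ 97  65  46  47  46  46  44  42  60 104 119 130 135 134 135 133 132 133
 134 135 137 138 136 136 136 137 136 135 133 137 138 137 139 138 137 136
 131 126 108  90 100 102 103 100  99  98  94  95  95  99]
```

Run:
```python
from h import *
o=bot.get_obs(); W=bot.camera_info("wrist")
E=lambda u,v,z: ray([[u-.5,v-.5]],z,W)[0]
a=E(308,152,.056);b=E(308,206.7,.056);c=E(335,151.6,.056);d=E(335,206,.056)
l=E(301,180,.056);r=E(342,180,.056); h=E(323.8,254.7,.07)
print(np.linalg.norm(a-b),np.linalg.norm(l-r),np.degrees(np.arctan2(*(a-b)[1::-1])))
cen=(E(301.3,179.2,.056)+E(342.2,179,.056))/2
v=cen-h; print("cen",cen,"h",h,np.linalg.norm(v[:2]),np.degrees(np.arctan2(v[1],v[0])))
yaw=np.degrees(np.arctan2((l-r)[1],(l-r)[0]))-90;print(yaw,o["ee_pos"],o["tcp_rot"])
for ang in (21,):
  a=np.radians(o["tcp_rot"][2]); D=cen[:2]-o["ee_pos"][:2]
  print("tool dx,dy",D@[np.cos(a),np.sin(a)],D@[np.sin(a),-np.cos(a)])
```

```text
0.05934501555771185 0.04319872401146931 20.256093464135386
cen [ 0.4649 -0.0841  0.056 ] h [ 0.3897 -0.1154  0.07  ] 0.08147462000604684 22.601456586327338
20.997963724858877 [ 0.4642 -0.0825  0.2346] [-179.9647    0.0668   20.9387]
tool dx,dy 7.812698405841241e-05 0.0017359577689108473
```

```bash
python3 -m pendant '0 0.0015 0.04 -1 0.07; 0 0.0015 0.08 -1 0.07; 0 0.0015 0.12 -1 0.07; 0 0.0015 0.15 -1 0.07; 0 0.0015 0.165 -1 0.07' 30 | tail -6
python3 -m pendant '0 0 0.015 0 0.07; 0 0 0.025 0 0.07; 0 0 0.032 0 0.07; 0 0 0.032 0 0.07; 0 0 0.032 0 0.04'
python3 -m pendant '0 0 0 0 0.04;0 0 0 0 0.03;0 0 0 0 0.03;0 0 0 0 0.03;0 0 0 0 0.03' 60
```

```text
time: 1.87
ee_pos: [0.4615, -0.0861, 0.0659]
tcp_rot: [-179.9, 0.3, 21.7]
wrist_force: [-1.1, 0.6, 0.4]
opening: 0.0699
grasp_force: 0.0
time: 2.28
ee_pos: [0.4644, -0.0855, 0.0387]
tcp_rot: [180.0, -0.0, 21.7]
wrist_force: [0.1, 0.1, 0.4]
opening: 0.0595
grasp_force: 0.0
time: 2.7
ee_pos: [0.4651, -0.0849, 0.0396]
tcp_rot: [180.0, -0.1, 21.8]
wrist_force: [-2.2, 2.7, 5.3]
opening: 0.0428
grasp_force: 62.6
```

```bash
python3 -m pendant '0 0 -0.03 0 0.03; 0 0 -0.07 0 0.03; 0 0 -0.11 0 0.03; 0 0 -0.15 0 0.03; 0 0 -0.18 0 0.03' 60 | tail -1
python3 -m pendant '0.02 -0.035 0 4 0.03; 0.04 -0.07 0 8 0.03; 0.06 -0.105 0 12 0.03; 0.08 -0.14 0 16 0.03; 0.1 -0.17 0 17.6 0.03' 
python3 -m pendant '0 0 0 0 0.03; 0 0 0 0 0.03; 0 0 0 0 0.03'
python3 - <<'E'
from h import *
o=bot.get_obs(); W=bot.camera_info("wrist"); im=bot.camera("wrist"); cv2.imwrite("pics/w2.png",im); np.save("w2.npy",W["extrinsics"]); np.save("K.npy",W["mtx"]); print(o["ee_pos"],o["tcp_rot"])
E
```

```text
grasp_force: 64.7
time: 3.53
ee_pos: [0.4973, 0.0717, 0.2183]
tcp_rot: [-178.4, 0.0, 7.6]
wrist_force: [-0.4, 0.5, -4.9]
opening: 0.0423
grasp_force: 64.6
time: 3.78
ee_pos: [0.4972, 0.0671, 0.218]
tcp_rot: [-178.5, 0.1, 6.9]
wrist_force: [0.2, -0.4, -5.8]
opening: 0.0425
grasp_force: 64.6
[0.4972 0.0671 0.218 ] [-178.548     0.0829    6.9013]
```

View pics/w2.png

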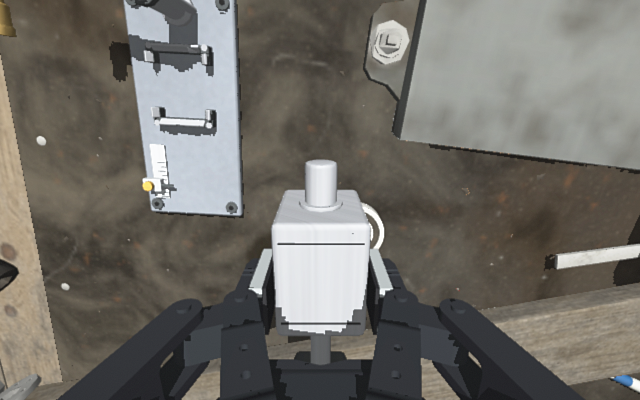

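The view shows the cradle clearly: the pocket is around (182,90), the pointer and brass screw around (150–175,187), and the latch is well held. The yaw stopped at 6.9° because joint 6 is near 180° here. So I have to set the latch back where it stood, regrasp it with the tool turned half round, and carry on from there.

```bash
python3 -m pendant '0 0.02 0 -2 0.03; 0 0.05 0 -6 0.03; -0.01 0.09 0 -10 0.03; -0.03 0.13 0 -14 0.03; -0.045 0.155 0 -15 0.03' 60
python3 -m pendant '0 0 0 0 0.03; 0 0 0 0 0.03'
python3 - <<'E'
from h import *
o=bot.get_obs(); print(o["q"],o["ee_pos"],o["tcp_rot"])
a=np.radians(o["tcp_rot"][2]); D=np.array([.463,-.088])-o["ee_pos"][:2]
print("tool dx,dy",D@[np.cos(a),np.sin(a)],D@[np.sin(a),-np.cos(a)])
E
```

```text
time: 4.25
ee_pos: [0.4705, -0.0945, 0.214]
tcp_rot: [-178.6, -0.3, 22.1]
wrist_force: [0.8, -0.5, -4.4]
opening: 0.0423
grasp_force: 64.6
time: 4.42
ee_pos: [0.4707, -0.0937, 0.2145]
tcp_rot: [-178.6, -0.4, 21.7]
wrist_force: [-0.1, -0.5, -5.1]
opening: 0.0429
grasp_force: 64.6
[-12.0697  -4.5011  -1.7467  93.2403   1.3864 146.2407] [ 0.4707 -0.0937  0.2145] [-178.5774   -0.3664   21.6791]
tool dx,dy -0.005055612562293722 -0.008138498315610962
```

```bash
cat >> h.py <<'E'
from scipy.spatial.transform import Rotation as Ro
def to(P):
    o=bot.get_obs(); R=Ro.from_euler("xyz",o["tcp_rot"],degrees=True)
    print("pos",o["ee_pos"],"rot",o["tcp_rot"],"tool delta",R.inv().apply(np.array(P)-o["ee_pos"]),"zaxis",R.apply([0,0,1]))
E
python3 -c "
from h import *
to([.463,-.088,.0405])"
```

```text
pos [ 0.4707 -0.0937  0.2145] rot [-178.5774   -0.3664   21.6791] tool delta [-0.0062 -0.0038  0.1741] zaxis [-0.0032  0.0254 -0.9997]
```

```bash
python3 -m pendant '-0.002 -0.001 0.03 0 0.03; -0.004 -0.002 0.065 0 0.03; -0.006 -0.004 0.1 0 0.03; -0.006 -0.004 0.13 0 0.03; -0.006 -0.004 0.15 0 0.03' |sed -n 2p
python3 -m pendant '0 0 0.01 0 0.03; 0 0 0.018 0 0.03; 0 0 0.024 0 0.03; 0 0 0.024 0 0.03'
python3 -m pendant '0 0 0 0 0.045; 0 0 0 0 0.055; 0 0 0 0 0.07; 0 0 0 0 0.075;0 0 0 0 0.075' 30
python3 -m pendant '0 0 -0.02 0 0.075; 0 0 -0.05 0 0.075; 0 0 -0.09 0 0.075; 0 0 -0.12 0 0.075; 0 0 -0.14 0 0.075'|tail -2
```

```text
ee_pos: [0.4626, -0.0853, 0.0612]
time: 5.17
ee_pos: [0.4647, -0.0853, 0.0409]
tcp_rot: [-178.6, -0.4, 22.0]
wrist_force: [0.3, -0.1, -4.5]
opening: 0.0428
grasp_force: 64.6
time: 5.58
ee_pos: [0.4644, -0.0856, 0.0409]
tcp_rot: [-178.6, -0.4, 22.0]
wrist_force: [-0.4, 0.1, -0.2]
opening: 0.0752
grasp_force: 0.0
opening: 0.075
grasp_force: 0.0
```

```bash
python3 -m pendant '0 0 0 -7 0.075; 0 0 0 -14 0.075; 0 0 0 -21 0.075; 0 0 0 -28 0.075; 0 0 0 -35 0.075' | sed -n 3p
python3 -m pendant '0 0 0 -7 0.075; 0 0 0 -14 0.075; 0 0 0 -21 0.075; 0 0 0 -28 0.075; 0 0 0 -35 0.075' | sed -n 3p
python3 -m pendant '0 0 0 -7 0.075; 0 0 0 -14 0.075; 0 0 0 -21 0.075; 0 0 0 -28 0.075; 0 0 0 -35 0.075' | sed -n 3p
python3 -m pendant '0 0 0 -7 0.075; 0 0 0 -14 0.075; 0 0 0 -21 0.075; 0 0 0 -28 0.075; 0 0 0 -35 0.075' | sed -n 3p
python3 -m pendant '0 0 0 -7 0.075; 0 0 0 -14 0.075; 0 0 0 -21 0.075; 0 0 0 -28 0.075; 0 0 0 -35 0.075' | sed -n 3p
python3 -m pendant '0 0 0 -5 0.075; 0 0 0 -5 0.075; 0 0 0 -5 0.075'
python3 - <<'E'
from h import *
im=bot.camera("wrist"); cv2.imwrite("pics/w3.png",im); to([.4645,-.0855,.038])
W=bot.camera_info("wrist"); print(proj([[.4649,-.0855,.056],[.389,-.116,.07]],W))
E
```

```text
tcp_rot: [-179.0, -1.1, 57.3]
tcp_rot: [-179.9, -1.5, 92.3]
tcp_rot: [179.3, -1.3, 127.3]
tcp_rot: [178.7, -0.6, 162.3]
tcp_rot: [178.5, 0.2, -162.7]
time: 8.33
ee_pos: [0.4646, -0.0891, 0.1805]
tcp_rot: [178.6, 0.4, -158.2]
wrist_force: [-0.2, 0.4, -0.1]
opening: 0.0748
grasp_force: 0.0
pos [ 0.4645 -0.0891  0.1804] rot [ 178.5553    0.3552 -158.2077] tool delta [-0.0004 -0.0002  0.1424] zaxis [-0.0036  0.0257 -0.9997]
[[321.1329 194.8188]
 [321.6722  97.9866]]
```

View pics/w3.png

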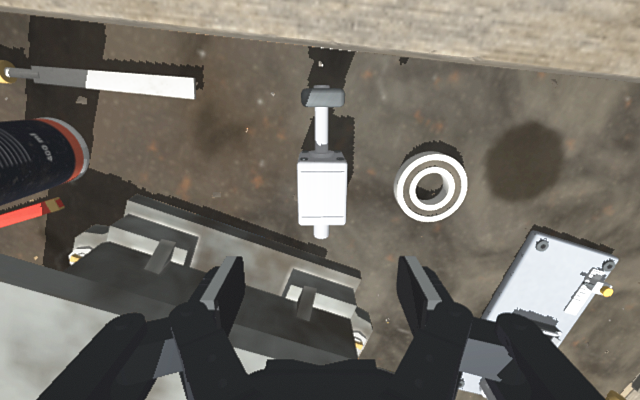

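The latch stands upright with its handle at (322,97) and housing at (322,193), both within 2 px of the prediction. I'll measure the housing edges to get its exact offset, then grasp.

Run:
```python
from h import *
W=bot.camera_info("wrist"); g=cv2.cvtColor(cv2.imread("pics/w3.png"),6)
for u in (306,338): print(u,150,g[150:235,u])
print(g[190,290:355]); print(g[80:112,322]); print(g[100,295:350])
def edges(z,pts): return ray(np.array(pts)-.5,z,W)
```

```text
306 150 [ 55  60  75 107 113 114 114  94  62  55  90 137 196 236 251 253 253 253
 253 255 255 193 226 255 254 253 253 253 253 253 253 253 253 253 253 253
 253 254 254 254 254 254 254 254 254 254 254 254 254 254 254 254 254 254
 254 254 254 254 254 254 254 254 254 254 255 255 229 209 255 255 255 254
 255 255 255 171  93  91  95  96  97  99 101 104 108]
338 150 [ 56  64  85 109 113 114 112  84  72  64  99 122 160 224 253 253 251 251
 252 253 255 192 222 254 253 252 252 252 252 252 252 252 252 252 252 252
 252 252 252 253 253 253 253 253 253 253 253 253 253 253 253 253 253 253
 253 253 253 253 253 253 253 253 253 254 255 255 198 229 255 255 254 254
 255 255 243 144 107 108 112 113 114 117 118 116 118]
[114 115 111 108 105 103 101 154 253 255 254 254 254 254 254 254 254 254
 253 253 254 254 254 254 254 254 254 254 254 254 254 254 254 254 253 253
 254 253 253 253 253 253 253 253 253 253 253 253 253 253 253 253 253 253
 251 236 180  84  76  80  83  82  83  83  84]
[ 54  53  54  51  57 124 146 132  83  78  98 117 133 147 150 150 150 151
 154 156 158 163 165 165 163 151 143 255 255 252 251 251]
[108 111 113 113 115 109  71  63  65  66  66  63  98 173 172 166 167 167
 164 161 160 162 162 161 160 159 158 158 158 160 159 159 157 154 153 154
 152 151 149 150 150 150 151 152 151 148 134 123 110  83 112 115 116 116
 116]
```

```bash
python3 -m pendant '0 0 0.04 0 0.075; 0 0 0.08 0 0.075; 0 0 0.11 0 0.075; 0 0 0.125 0 0.075; 0 0 0.135 0 0.075' 30 |sed -n 2p
python3 -m pendant '0 0 0.005 0 0.075; 0 0 0.007 0 0.075; 0 0 0.007 0 0.04; 0 0 0.007 0 0.04; 0 0 0.007 0 0.03' 30
python3 -m pendant '0 0 0 0 0.03;0 0 0 0 0.03;0 0 0 0 0.03' 60
```

```text
ee_pos: [0.4627, -0.0853, 0.0429]
time: 9.22
ee_pos: [0.4648, -0.0853, 0.0397]
tcp_rot: [178.6, 0.5, -158.0]
wrist_force: [-1.4, 0.6, 1.4]
opening: 0.0435
grasp_force: 30.8
time: 9.47
ee_pos: [0.4647, -0.0854, 0.0399]
tcp_rot: [178.6, 0.5, -158.0]
wrist_force: [-1.9, 1.7, 5.3]
opening: 0.0429
grasp_force: 60.5
```

```bash
python3 -m pendant '0 0 -0.04 0 0.03; 0 0 -0.08 0 0.03; 0 0 -0.12 0 0.03; 0 0 -0.15 0 0.03; 0 0 -0.18 0 0.03' 60 | sed -n 2,3p
python3 - <<'E'
from h import *
W={"mtx":np.load("K.npy"),"extrinsics":np.load("w2.npy")}
im=cv2.imread("pics/w2.png"); g=im.min(2)[:225,110:260]
m=cv2.morphologyEx((g>120).astype(np.uint8),cv2.MORPH_CLOSE,np.ones((5,5)))
c=max(cv2.findContours(m,0,1)[0],key=cv2.contourArea).reshape(-1,2)+[110,0]
P=ray(c,.012,W)[:,:2]; c0=c
def fit(sel):
    vx,vy,x,y=cv2.fitLine(np.float32(P[sel]),cv2.DIST_HUBER,0,.001,.001).ravel(); return np.array([x,y]),np.array([vx,vy]),sel.sum()
# right edge: max col per row ; left edge; bottom
L=np.zeros(len(c),bool);Rr=L.copy();B=L.copy()
for v in range(60,195):
    i=np.where(c[:,1]==v)[0]
    if len(i): L[i[np.argmin(c[i,0])]]=1;Rr[i[np.argmax(c[i,0])]]=1
for u in range(170,232):
    i=np.where(c[:,0]==u)[0]
    if len(i): B[i[np.argmax(c[i,1])]]=1
l,r,b=fit(L),fit(Rr),fit(B)
print(l,r,b)
for q in (l,r): print("yaw",np.degrees(np.arctan2(q[1][1],q[1][0]))%180)
d=(r[1]*np.sign(r[1][0])); n=np.array([-d[1],d[0]])
wid=(l[0]-r[0])@n; mid=r[0]+n*wid/2
# intersection of mid line with bottom line
t=np.linalg.solve(np.c_[d,-b[1]],b[0]-mid)[0]; end=mid+d*t
print("width",wid,"end",end,"origin",end+.144*d)
E
```

```text
ee_pos: [0.4646, -0.0901, 0.2206]
tcp_rot: [178.6, 0.4, -158.0]
(array([0.5327, 0.2752], dtype=float32), array([0.9975, 0.0703], dtype=float32), np.int64(135)) (array([0.5179, 0.1659], dtype=float32), array([0.9973, 0.074 ], dtype=float32), np.int64(135)) (array([0.4301, 0.208 ], dtype=float32), array([ 0.0722, -0.9974], dtype=float32), np.int64(62))
yaw 4.033629
yaw 4.244196
width 0.10786293 end [0.4297 0.2134] origin [0.5733 0.2241]
```

```bash
python3 -c "
from h import *
to([.572,.224,.20]); print(bot.get_obs()['q'])"
```

```text
pos [ 0.4646 -0.0901  0.2206] rot [ 178.5921    0.4171 -158.0304] tool delta [-0.2169  0.2505  0.0284] zaxis [-0.0024  0.0255 -0.9997]
[-11.8071  -5.3513  -1.854   93.9335   1.4021 -33.7872]
```

```bash
python3 -m pendant '-0.02 0.023 0 3 0.03; -0.045 0.052 0 6 0.03; -0.07 0.081 0 9 0.03; -0.095 0.11 0 12 0.03; -0.12 0.139 0.01 15 0.03' | sed -n 2,3p
python3 -c "
from h import *
to([.572,.224,.20])"
```

```text
ee_pos: [0.5247, 0.0858, 0.2144]
tcp_rot: [178.5, 0.1, -173.2]
pos [0.5247 0.0858 0.2144] rot [ 178.5076    0.1331 -173.1973] tool delta [-0.0633  0.1312  0.018 ] zaxis [-0.0008  0.0261 -0.9997]
```

```bash
python3 -m pendant '-0.015 0.03 0.004 2.8 0.03; -0.03 0.062 0.008 2.8 0.03; -0.045 0.093 0.013 2.8 0.03; -0.058 0.118 0.018 2.8 0.03; -0.061 0.126 0.018 2.8 0.03' | sed -n 2,3p
python3 -m pendant '0 0 0 0 0.03; 0 0 0 0 0.03; 0 0 0 0 0.03' | sed -n 2,3p
python3 - <<'E'
from h import *
to([.572,.224,.10]); W=bot.camera_info("wrist"); im=bot.camera("wrist"); cv2.imwrite("pics/w4.png",im); np.save("w4.npy",W["extrinsics"])
E
```

```text
ee_pos: [0.5694, 0.2205, 0.1958]
tcp_rot: [178.5, -0.2, -175.7]
ee_pos: [0.5688, 0.2161, 0.198]
tcp_rot: [178.5, -0.1, -175.8]
pos [0.5688 0.2161 0.198 ] rot [ 178.5318   -0.1165 -175.8378] tool delta [-0.0039  0.0051  0.0981] zaxis [-0.0039  0.0254 -0.9997]
```

View pics/w4.png

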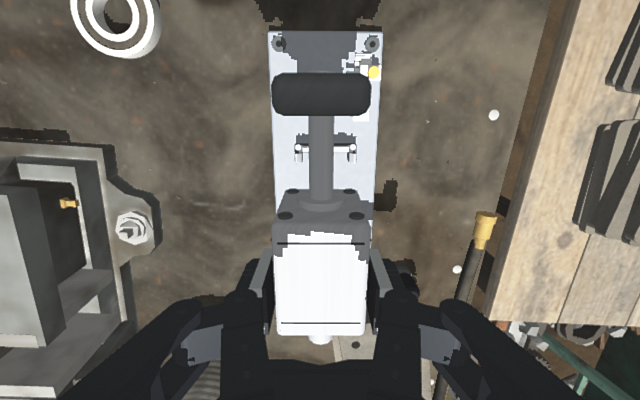

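The latch hovers over the cradle. The plate spans columns 268–382 with its scale end at row 31. The scale-side lugs are at about (297,150) and (352,150), the pointer is near (358,62), and the housing top has mark lines at rows 243 and 323. I'll measure the latch and plate in this one view so the calibration bias cancels.

Run:
```python
from h import *
W={"mtx":np.load("K.npy"),"extrinsics":np.load("w4.npy")}
im=cv2.imread("pics/w4.png"); g=cv2.cvtColor(im,6).astype(int)
def sub(line,lo,hi):  # strongest edges in slice
    d=np.abs(np.diff(line[lo:hi])); i=d.argmax(); return lo+i+.5, d.max()
Lp=[(sub(g[v],258,285)[0],v) for v in range(125,180,4)]; Rp=[(sub(g[v],365,392)[0],v) for v in range(125,180,4)]
Tp=[(u,sub(g[:,u],22,42)[0]) for u in list(range(290,296))+list(range(350,360))]
print([x[0] for x in Lp],[x[0] for x in Rp],[x[1] for x in Tp])
P=lambda a,z=.012: ray(a,z,W)[:,:2]
l,r,t=P(Lp),P(Rp),P(Tp)
d=np.array([np.cos(np.radians(4.15)),np.sin(np.radians(4.15))]); n=np.array([-d[1],d[0]])
ly,ry=np.median(l@n),np.median(r@n); tx=np.median(t@d)
print("width",ry-ly,"origin",d*(tx+.144)+n*(ly+ry)/2)
ct=np.array([tx+.144,(ly+ry)/2])
zt=.198-.0397+.056
print(g[236:250,320],g[316:330,320]); print(g[285,262:282],g[285,358:376])
for h in [(320,243),(320,323.5)]: print("mark",P([h],zt)@np.c_[d,n]-ct)
for h in [(273,285),(367,285)]: print("side",P([h],zt)@np.c_[d,n]-ct)
```

```text
[np.float64(271.5), np.float64(271.5), np.float64(271.5), np.float64(272.5), np.float64(272.5), np.float64(272.5), np.float64(272.5), np.float64(272.5), np.float64(273.5), np.float64(273.5), np.float64(273.5), np.float64(273.5), np.float64(273.5), np.float64(274.5)] [np.float64(377.5), np.float64(377.5), np.float64(377.5), np.float64(376.5), np.float64(376.5), np.float64(376.5), np.float64(376.5), np.float64(375.5), np.float64(375.5), np.float64(375.5), np.float64(375.5), np.float64(374.5), np.float64(374.5), np.float64(374.5)] [np.float64(30.5), np.float64(30.5), np.float64(30.5), np.float64(30.5), np.float64(30.5), np.float64(30.5), np.float64(30.5), np.float64(30.5), np.float64(30.5), np.float64(30.5), np.float64(30.5), np.float64(30.5), np.float64(39.5), np.float64(30.5), np.float64(30.5), np.float64(30.5)]
width 0.10831020627736551 origin [0.5714 0.2248]
[251 251 251 251 253 255 215  98 169 255 254 252 251 251] [252 252 252 252 255 255 164  90 255 255 253 252 252 252]
[ 90  37  30  32  30  31  30  30  29  30  24  38 129 242 244 246 250 252
 252 252] [252 251 250 250 251 247 242 239 231  75  17  28  29  32  28  29  31  31]
mark [[-0.024  -0.0097]]
mark [[ 0.0186 -0.0096]]
side [[-0.0031 -0.031 ]]
side [[-0.0024  0.0119]]
```

```bash
python3 -c "
from h import *
to([.5711,.2253,.085])"
python3 -m pendant '-0.003 0.004 0.03 0 0.03; -0.003 0.006 0.06 0 0.03; -0.003 0.0063 0.09 0 0.03; -0.003 0.0063 0.11 0 0.03; -0.003 0.0063 0.113 0 0.03' | sed -n 2,4p
python3 -m pendant '0 0 0 0 0.03; 0 0 0 0 0.03; 0 0 0 0 0.03' | sed -n 2,4p
python3 -c "
from h import *
to([.5711,.2253,.0517])"
```

```text
pos [0.5689 0.2159 0.1982] rot [ 178.5197   -0.0936 -175.872 ] tool delta [-0.003   0.0063  0.1134] zaxis [-0.0035  0.0256 -0.9997]
ee_pos: [0.569, 0.2245, 0.0808]
tcp_rot: [178.6, -0.4, -175.9]
wrist_force: [-2.4, -0.4, -5.9]
ee_pos: [0.5722, 0.2263, 0.0874]
tcp_rot: [178.5, 0.1, -175.8]
wrist_force: [0.3, 0.0, -4.8]
pos [0.5722 0.2263 0.0874] rot [ 178.4561    0.0732 -175.8403] tool delta [ 0.0012 -0.0019  0.0357] zaxis [-0.0007  0.027  -0.9996]
```

```bash
python3 -m pendant '0.001 -0.002 0.005 0 0.03; 0.001 -0.002 0.01 0 0.03; 0.001 -0.002 0.015 0 0.03; 0.001 -0.002 0.018 0 0.03;0.001 -0.002 0.018 0 0.03' | sed -n 2,4p
python3 -m pendant '0 0 0.003 0 0.03; 0 0 0.006 0 0.03; 0 0 0.006 0 0.03' | sed -n 2,4p
python3 -m pendant '0 0 0.003 0 0.03; 0 0 0.006 0 0.03; 0 0 0.006 0 0.03' | sed -n 2,4p
```

```text
ee_pos: [0.5697, 0.2246, 0.0657]
tcp_rot: [178.5, -0.2, -175.8]
wrist_force: [-1.2, -0.3, -5.4]
ee_pos: [0.5699, 0.2248, 0.0602]
tcp_rot: [178.5, -0.2, -175.8]
wrist_force: [0.2, 0.8, -5.9]
ee_pos: [0.5699, 0.2249, 0.0541]
tcp_rot: [178.5, -0.2, -175.8]
wrist_force: [-0.2, 0.2, -5.5]
```

```bash
python3 -m pendant '0 0 0.001 0 0.03; 0 0 0.002 0 0.03; 0 0 0.0025 0 0.03; 0 0 0.0025 0 0.03' | sed -n 2,4p
python3 -m pendant '0 0 0 0 0.045; 0 0 0 0 0.055; 0 0 0 0 0.065; 0 0 0 0 0.065;0 0 0 0 0.065' 30
python3 -m pendant '0 0 0 0 0.065; 0 0 0 0 0.065; 0 0 0 0 0.065' |tail -1
python3 -m pendant '0 0 -0.02 0 0.065; 0 0 -0.05 0 0.065; 0 0 -0.09 0 0.065; 0 0 -0.12 0 0.065; 0 0 -0.14 0 0.065'|sed -n 2,3p
python3 -m pendant '0 0 0 0 0.065; 0 0 0 0 0.065; 0 0 0 0 0.065'|sed -n 2,3p
python3 - <<'E'
from h import *
W=bot.camera_info("wrist"); im=bot.camera("wrist"); cv2.imwrite("pics/w5.png",im); np.save("w5.npy",W["extrinsics"]); t=bot.camera("top"); cv2.imwrite("pics/t5.png",t)
E
```

```text
ee_pos: [0.5701, 0.2251, 0.0524]
tcp_rot: [178.5, -0.1, -175.8]
wrist_force: [0.5, -1.1, -5.5]
time: 13.35
ee_pos: [0.5704, 0.2252, 0.0529]
tcp_rot: [178.5, -0.1, -175.8]
wrist_force: [0.2, 0.2, -0.8]
opening: 0.065
grasp_force: 0.0
grasp_force: 0.0
ee_pos: [0.5712, 0.2216, 0.1962]
tcp_rot: [178.4, 0.1, -175.8]
ee_pos: [0.5705, 0.2214, 0.1914]
tcp_rot: [178.5, -0.2, -175.8]
```

View pics/w5.png

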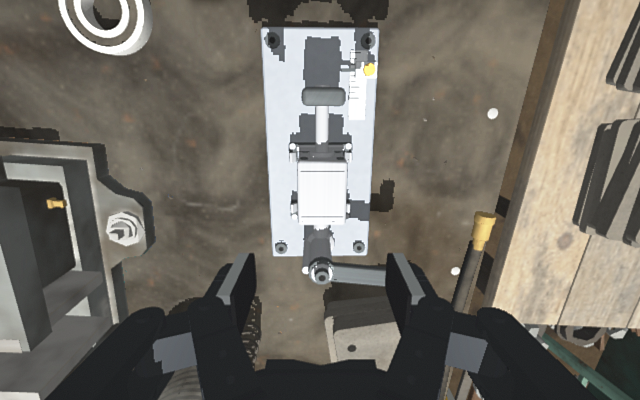

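The latch is seated and square between the lugs, with its handle at (323,96). The hinge is at (321,271) and the bar runs right to (385,274), where the finger hides the knob. The pointer is near (345,68). I'll measure the lever angle and enlarge the pointer.

Run:
```python
from h import *
W={"mtx":np.load("K.npy"),"extrinsics":np.load("w5.npy")}
im=cv2.imread("pics/w5.png")
d=np.array([np.cos(np.radians(4.15)),np.sin(np.radians(4.15))]); n=np.array([-d[1],d[0]])
hb=ray([[320.5,271],[380,273.5]],.078,W)[:,:2]; v=hb[1]-hb[0]
print("hinge",hb[0],"dir",v@d,v@n,"angle",np.arctan2(v@n,-(v@d)))
T=bot.camera_info("top"); print("top hinge",ray([[207.6,169.6]],.08,T), "bar far",ray([[180,168.1]],.078,T))
c=im[20:110,280:400]; a=cv2.resize(c,None,fx=6,fy=6,interpolation=cv2.INTER_CUBIC); cv2.imwrite("pics/c5.png",a)
```

```text
hinge [0.6413 0.2292] dir 0.003398296979966901 0.05560559904811172 angle 1.6318347053565758
top hinge [[0.6427 0.2297 0.08  ]] bar far [[0.6456 0.2929 0.078 ]]
```

View pics/c5.png

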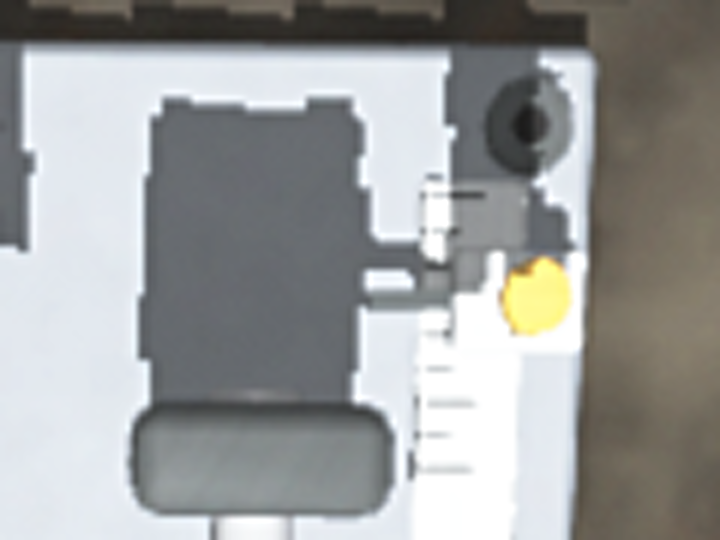

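The blade is the grey bar at crop y≈300 (pixel row ≈69.5), with its tip at column ≈340. It lines up with the brass screw, and the bar at y≈250 is its shadow.

Run:
```python
from h import *
W={"mtx":np.load("K.npy"),"extrinsics":np.load("w5.npy")}
d=np.array([np.cos(np.radians(4.15)),np.sin(np.radians(4.15))]); n=np.array([-d[1],d[0]]); O=np.array([.5705,.225])
def s(nm,px,z): print(nm,(ray([px],z,W)[0,:2]-O)@np.c_[d,n])
s("tip",(340,69.4),.023); s("brass",(369,69),.029); s("handle",(323.3,96.2),.082); s("plateend",(320,27),.012); s("housing",(322,193.5),.068)
t=cv2.imread("pics/top0.png"); T=bot.camera_info("top")
print("top tip",(ray([[208,254.6]],.023,T)[0,:2]-O)@np.c_[d,n])
a=cv2.resize(t[235:272,190:250],None,fx=12,fy=12,interpolation=cv2.INTER_CUBIC); cv2.imwrite("pics/c6.png",a)
to([.6423+.074*(.0610*.9974-.9981*.0724),.2302+.074*(.9981*.9974+.061*.0724),.10])
```

```text
tip [-0.1062  0.018 ]
brass [-0.1061  0.0436]
handle [-0.0825  0.0007]
plateend [-0.1428 -0.0002]
housing [-0.0011  0.0005]
top tip [-0.1158  0.0177]
pos [0.5702 0.2213 0.1908] rot [ 178.5483   -0.238  -175.8087] tool delta [-0.0775  0.0751  0.0924] zaxis [-0.006   0.025  -0.9997]
```

View pics/c6.png

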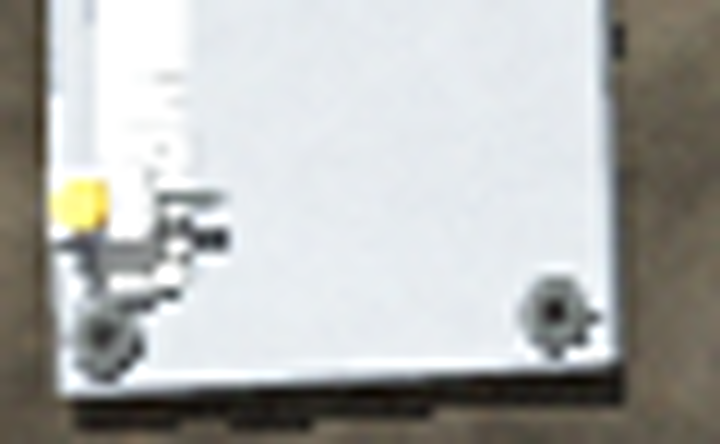

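The blade is at crop y≈200, level with the brass screw, which puts the pointer at about -0.107 in the cradle frame, so the pull is about 25 mm. I'll refine that once the handle is held. For the lever, I'll straddle the knob with the closing line on the chord (turn +45°) and push along the arc.

```bash
python3 -m pendant '-0.015 0.015 0.01 7 0.05; -0.03 0.03 0.01 14 0.05; -0.045 0.045 0.01 21 0.05; -0.06 0.06 0.01 28 0.05; -0.075 0.074 0.01 35 0.05' 30| sed -n 2,3p
python3 -m pendant '0 0 0 5 0.05; 0 0 0 10 0.05; 0 0 0 10 0.05; 0 0 0 10 0.05' | sed -n 2,3p
python3 - <<'E'
from h import *
to([.6415,.3042,.107]); print(bot.get_obs()['q'])
W=bot.camera_info("wrist"); im=bot.camera("wrist"); cv2.imwrite("pics/w6.png",im); np.save("w6.npy",W["extrinsics"])
print(proj([.6415,.3042,.108],W),proj([.6423,.2302,.078],W))
E
```

```text
ee_pos: [0.6402, 0.3017, 0.1826]
tcp_rot: [178.9, -1.0, 148.9]
ee_pos: [0.6397, 0.3009, 0.1829]
tcp_rot: [179.1, -1.2, 139.4]
pos [0.6397 0.3009 0.1829] rot [179.1152  -1.1702 139.3543] tool delta [-0.0007  0.0025  0.076 ] zaxis [-0.0054  0.025  -0.9997]
[24.6194 26.8491 30.9861 93.8228  1.4329 65.278 ]
[[324.1305 213.7922]] [[259.2218 255.2015]]
```

View pics/w6.png

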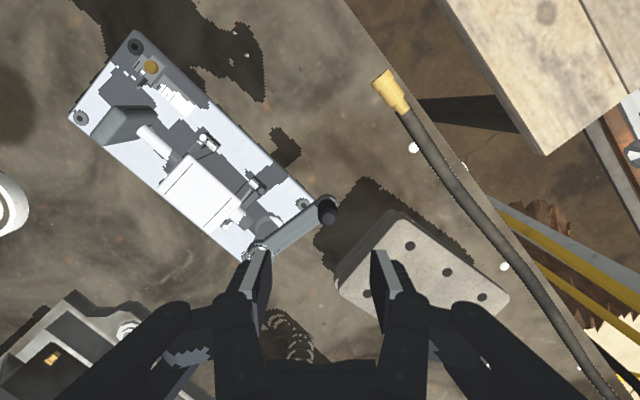

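The knob is at about (328,212) and the hinge at (260,252), within 3 mm of the predictions. I'll descend so the fingers straddle the knob.

```bash
python3 -m pendant '-0.0005 0.0045 0.02 0 0.044; -0.0005 0.0045 0.045 0 0.044; -0.0005 0.0045 0.065 0 0.044; -0.0005 0.0045 0.074 0 0.044; -0.0005 0.0045 0.074 0 0.044' | sed -n 2,4p
python3 -m pendant '0 0 0 0 0.03; 0 0 0 0 0.03; 0 0 0 0 0.03' | sed -n 2,5p
python3 - <<'E'
from h import *
O=np.array([.6423,.2302]);d=np.array([np.cos(np.radians(4.15)),np.sin(np.radians(4.15))]); n=np.array([-d[1],d[0]])
o=bot.get_obs(); R=Ro.from_euler("xyz",o["tcp_rot"],degrees=True); print(o["ee_pos"])
for a in np.arange(1.4,-.21,-.2):
    k=O+.074*(-np.cos(a)*d+np.sin(a)*n); print(round(a,2),k,R.inv().apply(np.r_[k,.107]-o["ee_pos"]))
print(R.as_matrix())
E
```

```text
ee_pos: [0.6418, 0.3053, 0.1075]
tcp_rot: [179.2, -1.2, 139.3]
wrist_force: [-0.2, 0.7, -0.2]
ee_pos: [0.6437, 0.3062, 0.1122]
tcp_rot: [178.9, -1.1, 139.2]
wrist_force: [0.2, -0.7, -0.1]
opening: 0.0299
[0.6437 0.3062 0.1122]
1.4 [0.6245 0.302 ] [ 0.0117 -0.0159  0.0051]
1.2 [0.6106 0.297 ] [ 0.019  -0.0287  0.005 ]
1.0 [0.5979 0.2894] [ 0.0236 -0.0428  0.0048]
0.8 [0.587  0.2794] [ 0.0253 -0.0574  0.0046]
0.6 [0.5784 0.2675] [ 0.0241 -0.0721  0.0043]
0.4 [0.5722 0.254 ] [ 0.0199 -0.0863  0.0039]
0.2 [0.5689 0.2396] [ 0.0131 -0.0994  0.0035]
0.0 [0.5685 0.2248] [ 0.0037 -0.1108  0.0031]
-0.2 [0.571  0.2103] [-0.0077 -0.1202  0.0027]
[[-0.7571  0.6533 -0.0014]
 [ 0.653   0.7568  0.0269]
 [ 0.0187  0.0194 -0.9996]]
```

```bash
python3 -m pendant '0.012 -0.016 0.003 0 0.03; 0.019 -0.029 0.004 0 0.03; 0.0235 -0.043 0.004 0 0.03; 0.0255 -0.0575 0.004 0 0.03; 0.024 -0.072 0.004 0 0.03' | sed -n 2,5p
python3 -m pendant '-0.004 -0.014 0 0 0.03; -0.011 -0.027 0 0 0.03; -0.02 -0.038 0 0 0.03; -0.02 -0.041 0 0 0.03; -0.02 -0.044 0 0 0.03' | sed -n 2,5p
python3 - <<'E'
from h import *
o=bot.get_obs();print(o["ee_pos"],o["wrist_force"])
to([.5685,.2248,.107])
W=bot.camera_info("wrist"); im=bot.camera("wrist"); cv2.imwrite("pics/w7.png",im); np.save("w7.npy",W["extrinsics"])
print(proj([[.5685,.2248,.108],[.6423,.2302,.078]],W))
E
```

```text
ee_pos: [0.5775, 0.2682, 0.1073]
tcp_rot: [178.8, -1.1, 139.3]
wrist_force: [-0.4, 2.2, 1.0]
opening: 0.0305
ee_pos: [0.5654, 0.2201, 0.105]
tcp_rot: [178.9, -1.0, 139.1]
wrist_force: [4.0, 1.5, 1.6]
opening: 0.0303
[0.5654 0.2201 0.105 ] [3.9656 1.5383 1.6492]
pos [0.5654 0.2201 0.105 ] rot [178.9192  -1.0433 139.1101] tool delta [ 0.0008  0.0056 -0.0018] zaxis [-0.0014  0.0262 -0.9997]
[[332.3077 266.7201]
 [410.0963 314.9598]]
```

View pics/w7.png

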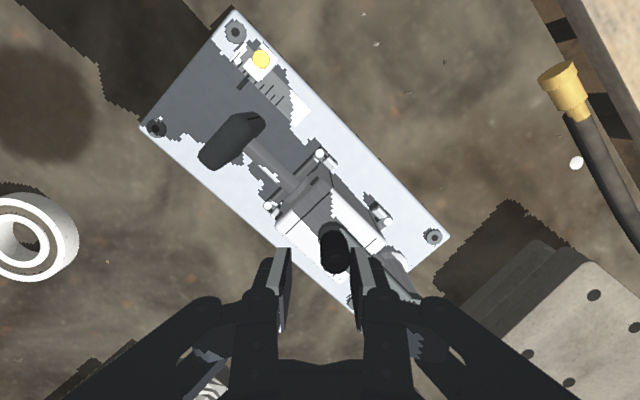

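The knob top is at (334,265) and a shut lever is predicted at (332,267), so it is almost shut. A little more push onto the stop should finish it.

```bash
python3 -m pendant '-0.002 -0.003 0 0 0.03; -0.004 -0.005 0 0 0.03; -0.004 -0.005 0 0 0.03' | sed -n 2,5p
python3 -m pendant '-0.002 -0.002 0 0 0.03; -0.003 -0.004 0 0 0.03; -0.003 -0.004 0 0 0.03' | sed -n 2,5p
```

```text
ee_pos: [0.5647, 0.2176, 0.1047]
tcp_rot: [178.7, -1.3, 139.3]
wrist_force: [4.5, 15.6, 0.6]
opening: 0.0302
ee_pos: [0.5647, 0.2163, 0.1048]
tcp_rot: [178.4, -1.5, 139.5]
wrist_force: [5.9, 33.4, -3.1]
opening: 0.0301
```

```bash
python3 -m pendant '0.004 0.005 0 0 0.03; 0.006 0.008 0 0 0.035; 0.006 0.008 0 0 0.035' | sed -n 2,5p
python3 -m pendant '0.001 0 -0.02 0 0.04; 0.001 0 -0.05 0 0.05; 0.001 0 -0.075 7 0.05; 0.001 0 -0.08 14 0.05;0.001 0 -0.08 21 0.05' | sed -n 2,3p
python3 -m pendant '0 0 0 7 0.05; 0 0 0 14 0.05; 0 0 0 21 0.05; 0 0 0 24 0.05; 0 0 0 24 0.05' | sed -n 2,3p
python3 - <<'E'
from h import *
to([.4887,.2191,.12]);print(bot.get_obs()['q'])
E
```

```text
ee_pos: [0.5639, 0.2203, 0.1038]
tcp_rot: [179.1, -1.2, 139.3]
wrist_force: [-0.1, 0.5, -0.0]
opening: 0.0353
ee_pos: [0.5645, 0.2179, 0.1867]
tcp_rot: [179.4, -1.4, 117.8]
ee_pos: [0.5636, 0.2176, 0.1839]
tcp_rot: [-179.8, -1.5, 94.0]
pos [0.5636 0.2176 0.1839] rot [-179.8137   -1.4517   94.0333] tool delta [ 0.0052 -0.0744  0.0643] zaxis [-0.005   0.025  -0.9997]
[ 20.4373  11.4918  11.646   89.9229   1.4452 106.4046]
```

```bash
python3 -m pendant '0.002 -0.025 0 0 0.05; 0.004 -0.05 0.01 0 0.05; 0.004 -0.07 0.03 0 0.05; 0.004 -0.0745 0.03 0 0.05; 0.004 -0.0745 0.03 0 0.05' | sed -n 2,3p
python3 - <<'E'
from h import *
to([.4887,.2191,.068])
W=bot.camera_info("wrist"); im=bot.camera("wrist"); cv2.imwrite("pics/w8.png",im); np.save("w8.npy",W["extrinsics"])
print(proj([[.4887,.2191,.082],[.5705-.107*.9974-.019*.0724,.225-.107*.0724+.019*.9974,.023]],W))
E
```

```text
ee_pos: [0.4877, 0.217, 0.154]
tcp_rot: [-179.8, -1.4, 94.3]
pos [0.4877 0.217  0.154 ] rot [-179.7897   -1.4447   94.3177] tool delta [-0.0001  0.0015  0.086 ] zaxis [-0.0056  0.0249 -0.9997]
[[321.9504 213.892 ]
 [293.8305 171.6651]]
```

View pics/w8.png

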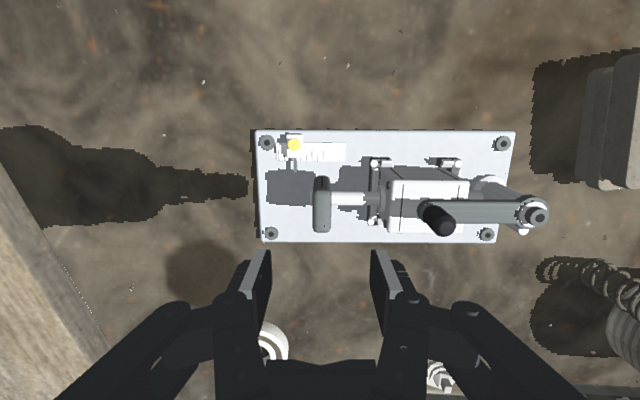

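I see I have now viewed 13 pictures, over the limit of 10, so I won't view any more and will work from numbers only. This last view shows the lever shut along the latch, the handle at (321,205) and the brass screw at (294,145), all as predicted. Next I'll measure the pointer and grasp the handle.

```bash
python3 - <<'E'
from h import *
W={"mtx":np.load("K.npy"),"extrinsics":np.load("w8.npy")}
im=cv2.imread("pics/w8.png"); g=cv2.cvtColor(im,6)
d=np.array([np.cos(np.radians(4.15)),np.sin(np.radians(4.15))]); n=np.array([-d[1],d[0]]); O=np.array([.5705,.225])
f=lambda px,z:(ray([px],z,W)[0,:2]-O)@np.c_[d,n]
m=cv2.inRange(im,(0,120,180),(120,255,255)); m[:130]=0;m[160:]=0; ys,xs=np.where(m); xs0,ys0=xs[abs(xs-294)<12].mean(),ys[abs(xs-294)<12].mean(); print("brass",xs0,ys0,f((xs0,ys0),.029))
for v in range(154,176,2): print(v,g[v,278:312])
e=g[185].astype(int); print(e[245:265]); print("plate end",f((255,185),.012)); print(g[200,308:338])
E
python3 -m pendant '0 0.0015 0.03 0 0.05; 0 0.0015 0.055 0 0.05; 0 0.0015 0.075 0 0.05; 0 0.0015 0.086 0 0.05; 0 0.0015 0.086 0 0.05' 30 | sed -n 2,4p
python3 -m pendant '0 0 0 0 0.005; 0 0 0 0 0.005; 0 0 0 0 0.005; 0 0 0 0 0.005; 0 0 0 0 0.005' 30
```

```text
brass 288.0 146.0 [-0.111   0.0424]
154 [209 255 255 255 255 167 124 144 155 242 255 255 255 255 255 255 255 255
 255 255 255 255 255 255 255 253 255 255 250 255 255 255 255 219]
156 [235 254 255 255 255 185  85 169 176 234 255 255 255 255 255 255 255 255
 255 255 255 255 255 255 255 254 255 255 210 255 255 255 255 246]
158 [223 237 255 255 255 255 210 255 255 255 180 108 120 158 168 186 152 165
 223 255 255 255 224 237 255 255 255 255 209 255 255 255 255 248]
160 [202 210 240 241 241 236 196 228 234 227 127 101 109 138 149 178 145 139
 181 250 255 253 221 244 255 254 255 253 221 255 255 255 255 252]
162 [239 239 239 238 239 240 245 242 119 101 107 106 158 254 246 204 144 137
 161 225 242 240 239 239 238 238 238 239 238 239 239 239 239 239]
164 [239 238 238 238 239 240 245 244 121 105 109 107 158 251 245 202 142 137
 161 226 243 241 240 240 240 239 239 239 239 239 239 239 239 239]
166 [240 241 240 239 239 240 243 242 120 102 108 106 157 251 245 202 142 136
 157 215 244 241 240 240 240 239 239 239 237 237 239 238 239 239]
168 [166 184 247 248 247 248 251 245 122 105 106 108 157 254 24
[... 276 characters left out ...]
110 108 108 110 121 120
 117 105 107 107 107 107 105 105 104 104 106 105 105 105 105 104]
174 [109 110 110 111 112 112 112 110 111 109 110 110 108 110 111 110 109 109
 109 110 109 108 111 109 109 108 109 109 108 110 109 108 110 109]
[ 49  48  62  97 105 108 110 105  55  50  49  52  94 174 230 244 240 239
 239 239]
plate end [-0.1447  0.0038]
[107 109 119 119  86  69  85 101 117 130 136 137 139 141 144 145 147 149
 151 152 153 150 146 198 255 252 250 250 250 250]
ee_pos: [0.4904, 0.2194, 0.0669]
tcp_rot: [-179.8, -1.4, 94.2]
wrist_force: [-0.5, -0.7, -0.6]
time: 19.6
ee_pos: [0.4904, 0.2199, 0.0704]
tcp_rot: [-179.9, -1.5, 94.2]
wrist_force: [-4.5, -0.8, 5.5]
opening: 0.0131
grasp_force: 32.1
```

Run:
```python
from h import *
W={"mtx":np.load("K.npy"),"extrinsics":np.load("w8.npy")}
d=np.array([np.cos(np.radians(4.15)),np.sin(np.radians(4.15))]); n=np.array([-d[1],d[0]]); O=np.array([.5705,.225])
f=lambda px,z:(ray([px],z,W)[0,:2]-O)@np.c_[d,n]
print("tip",f((294.8,170.5),.023),"end",f((256.8,185),.012),"handle",f((322.3,200),.082))
t=f(((294.8),170.5),.023)
o=bot.get_obs(); print("tcp",(o["ee_pos"][:2]-O)@np.c_[d,n], o["ee_pos"])
T=bot.camera_info("top"); print("top tip",(ray([[208,251.3]],.023,T)[0,:2]-O)@np.c_[d,n],"top end",(ray([[217,267.8]],.012,T)[0,:2]-O)@np.c_[d,n])
```

```text
tip [-0.1061  0.0201] end [-0.143   0.0039] handle [-0.0818  0.0106]
tcp [-0.0803  0.0008] [0.4904 0.2199 0.0704]
top tip [-0.1082  0.0175] top end [-0.1472  0.0002]
```

The wrist views put the pointer tip 36.7 mm from the plate end, so it is at -0.107 and the handle needs about 24.5 mm of pull.

```bash
python3 -m pendant '0 -0.004 0 0 0.005; 0 -0.008 0 0 0.005; 0 -0.012 0 0 0.005; 0 -0.016 0 0 0.005; 0 -0.02 0 0 0.005' 60| sed -n 2,4p
python3 -m pendant '0 -0.0025 0 0 0.005; 0 -0.0045 0 0 0.005; 0 -0.0045 0 0 0.005; 0 -0.0045 0 0 0.005; 0 -0.0045 0 0 0.005'
python3 - <<'E'
from h import *
d=np.array([np.cos(np.radians(4.15)),np.sin(np.radians(4.15))]); n=np.array([-d[1],d[0]]); O=np.array([.5705,.225])
o=bot.get_obs(); print("tcp",(o["ee_pos"][:2]-O)@np.c_[d,n])
W=bot.camera_info("wrist"); im=bot.camera("wrist"); cv2.imwrite("pics/w9.png",im); g=cv2.cvtColor(im,6)
A=lambda x,y,z:np.r_[O+d*x+n*y,z]
print(proj([A(-.1061,.019,.023),A(-.1061,.017,.082),A(-.1061,.017,.05),A(-.1061,.044,.029)],W))
t,h=proj([A(-.1061,.025,.023),A(-.1061,.008,.082)],W).round().astype(int)
for v in (t[1]-4,t[1],t[1]+3): print("ptr",v,t[0]-16,g[v,t[0]-16:t[0]+16])
for v in (h[1]-14,h[1]-7,h[1],h[1]+7): print("hnd",v,h[0]-24,g[v,h[0]-24:h[0]+24])
E
```

```text
ee_pos: [0.4709, 0.2185, 0.0695]
tcp_rot: [180.0, -1.5, 94.2]
wrist_force: [5.3, 0.5, 2.0]
time: 20.43
ee_pos: [0.4666, 0.2182, 0.0694]
tcp_rot: [180.0, -1.5, 94.2]
wrist_force: [5.5, 0.3, 3.1]
opening: 0.0126
grasp_force: 62.9
tcp [-0.1041  0.0008]
[[316.954  203.2213]
 [315.8616 246.3115]
 [316.5461 221.2847]
 [316.8171 165.8249]]
ptr 190 301 [244 242 120 103 110 111 108 106 155 249 242 239 242 238 127 130 138 146
 196 243 240 238 237 238 238 237 237 237 237 237 237 236]
ptr 194 301 [242 240 117 101 109 108 106 104 154 249 242 238 242 238 127 131 138 148
 196 243 240 238 238 237 238 237 238 238 238 237 235 235]
ptr 197 301 [241 234 125 112 115 116 114 113 155 242 240 238 242 239 127 130 138 147
 196 243 240 237 238 238 237 237 236 236 236 236 236 236]
hnd 250 292 [239 240 206 117 111 113 114 113 114 115 115 117 108  41  50  68  79  89
  98 106 114 121 127 129 131 131 133 135 135 135 137 136 138 138 136 137
 140 143 146 147 151 151 132  85  58 115 117 115]
hnd 257 292 [ 65  94 113 114 113 114 114 116 114 114 117 111  53  30  33  45  60  63
  61  64  81  83  86  85  86  88  87  88 103 142 145 146 147 149 151 143
  70  60  63  62  61  58  39  29  35  71 118 116]
hnd 264 292 [102 117 114 114 114 114 114 115 115 116 112  73  33  32  34  38  63  64
  63  63  66  64  64  64  64  66  65  64  64  65  64  64  62  64  63  63
  64  63  63  61  61  56  32  31  33  43  85 117]
hnd 271 292 [116 114 114 114 114 114 114 115 115 114  91  37  31  35  33  41  62  61
  63  62  62  65  64  66  66  66  66  64  65  66  65  67  65  65  64  64
  63  63  62  61  61  57  32  31  33  31  53 100]
```

In the picture the blade is at column 317 and the handle's middle at about 320, where level would be 316. The TCP reading agrees, so it needs 2 mm more.

```bash
python3 -m pendant '0 -0.001 0 0 0.005; 0 -0.002 0 0 0.005; 0 -0.002 0 0 0.005; 0 -0.002 0 0 0.005; 0 -0.002 0 0 0.005'
python3 -m pendant '0 0 0 0 0.005; 0 0 0 0 0.005; 0 0 0 0 0.005; 0 0 0 0 0.005; 0 0 0 0 0.005' | sed -n 1,2p
python3 - <<'E'
from h import *
d=np.array([np.cos(np.radians(4.15)),np.sin(np.radians(4.15))]); n=np.array([-d[1],d[0]]); O=np.array([.5705,.225])
o=bot.get_obs(); print("tcp",(o["ee_pos"][:2]-O)@np.c_[d,n])
W=bot.camera_info("wrist"); im=bot.camera("wrist"); cv2.imwrite("pics/w10.png",im); g=cv2.cvtColor(im,6)
A=lambda x,y,z:np.r_[O+d*x+n*y,z]
# lever check: bar axis shut predicted vs dark bar; print bar cross profile at x=+0.045
P=proj([A(-.1061,.025,.023),A(-.1061,.008,.082),A(.04,.0,.078),A(.04,.009,.078),A(.04,-.009,.078),A(-.002,0,.108)],W);print(P)
c=P[2].round().astype(int); print("bar col",c[0],"rows from",c[1]-40,g[c[1]-40:c[1]+40,c[0]])
for v in (190,196): print("ptr",g[v,300:340])
for v in range(238,254,3): print("hnd",v,g[v,292:345])
E
```

```text
time: 20.9
ee_pos: [0.4646, 0.2181, 0.0694]
tcp_rot: [180.0, -1.5, 94.2]
wrist_force: [5.4, 0.2, 3.3]
opening: 0.0123
grasp_force: 62.8
time: 21.32
ee_pos: [0.4647, 0.2181, 0.0694]
tcp [-0.1061  0.0008]
[[319.9835 194.096 ]
 [320.0526 264.2133]
 [623.4661 275.3002]
 [628.8976 258.42  ]
 [618.2214 291.6002]
 [588.0406 315.4105]]
bar col 623 rows from 235 [104 103 104 103 103 102 100  98 100 101 104 103 103 101  99 100  99 100
  73  55  57  60  68  87 109 119 127 138 141 138 137 135 136 135 134 136
 138 140 137 136 137 136 136 135 135 134 136 137 136 137 137 135 134 134
 121 111 114 115 115 112 111 110 111 109 106 103 104 102 102 100  99  98
  95  93  94  93  93  93  93  91]
ptr [237 237 238 240 243 242 119 103 109 111 108 105 154 248 242 239 242 238
 126 130 139 147 195 243 240 238 237 237 238 238 237 237 237 237 237 236
 236 237 238 237]
ptr [236 236 236 239 243 235 113  96 102 101  99  99 150 246 241 239 242 238
 125 130 138 147 195 243 240 237 238 238 238 238 238 237 236 236 236 236
 236 236 236 238]
hnd 238 [108 108 109 109 108 108 109 107 109 109 109 108 112 125 122  90  54  53
 
[... 561 characters left out ...]
253 253 252 252 253 252 252]
hnd 247 [113 116 117 108 111 112 113 111 116 134 136 134 118  62  53  60  71  80
  88  97 105 114 122 123 122 123 123 124 124 124 123 125 125 127 127 128
 132 134 137 138 138 127 109  87 110 140 139 139 138 138 138 137 136]
hnd 250 [238 240 207 116 110 114 113 115 114 115 115 117 108  41  48  63  80  88
  97 106 115 123 127 130 132 132 132 135 134 135 135 137 136 137 136 138
 140 143 144 147 151 151 132  86  57 116 118 115 114 115 116 116 114]
hnd 253 [240 237 128 108 112 114 114 115 115 115 116 114  91  37  45  57  60  60
  60  59  66  83  86  85 101 136 138 140 140 141 142 143 144 146 148 148
 149 143  96  91  95  89  56  40  44  88 117 115 114 114 114 114 115]
```

The blade's middle is at column 320.0, the handle's middle at about 320, and the lever bar sits at its shut position within 2 px. I'm handing the job in while still holding.

```bash
python3 -c "
from workcell import bot
print(bot.job_done())"
```

```text
the job is handed in; nothing more can be done
None
```

I handed the job in with the latch seated, the lever shut and the handle held level with the pointer by my measurements (no verdict came back), but I viewed 13 pictures, 3 over the limit of 10.

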